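# Clamp a glued phone in the screen press

## Task

The phone with its freshly glued screen sits pulled part-way out of the screen press: gently slide it along the bed until it is fully home against the end stop. Then reach down into the guard cup and turn the knob clockwise to bring the foam pad down: run it on until you feel the pad touch the screen, then about an eighth of a turn more and no further, and let go, so that the pad holds the screen firmly without over-squeezing it. Do not shove against the guard cup and leave the other things on the bench alone.

Things in the scene. Friction and masses are not known exactly. Their poses are not given: they have to be found in the camera images.
- press: Aluminium screen-bonding press, bolted down. Origin: on the bench below the knob's axis; z up; +x runs along the bed from its open end (nearer the robot) to the end stop. Base x -140 to +90 mm, y +-62, its top (the bed) at z 14. Side guides on the bed are 71 mm apart, 6 mm high, x -135 to +55. Two columns carry a bridge (x +-52, y +-58, top at z 48). All but the guard cup lies below z = 70 mm.
- stop (a point): Centre of the end stop's face at bed height (x = +72 mm from the press's origin, z = 14 mm). The stop is 8 mm high, 60 mm wide; the phone's far end rests against it when fully home. Axes as the press's.
- guard: Guard cup round the knob: open-topped upright aluminium tube, inner radius 38, outer 44 mm, coaxial with the knob. Origin: centre of its foot, level with the floor of the recess, 48 mm above the bench; the rim is 32 mm above that. The knob lies wholly below the rim; a gripper opened wide does not fit in. Touch it lightly at most (under 10 N).
- knob_grip (a point): On the knob's vertical axis, 18 mm above the recess floor, half-way up the grip. Black plastic knob: round skirt of radius 17 mm, up to 6.6 mm above the recess floor; on it a straight bar 34 mm long, 10 mm thick, up to 27.6 mm, to be gripped across its thickness, fingertips above the skirt. The point's x axis lies along the bar and turns with it.
- knob (a joint): Knob angle, 0 (pad raised) to 4.3 rad, clockwise seen from above; at 0 the bar lies along the press's x. Starts at 0 to 0.4. Lowers the plate 4 mm per rad. Free turning takes 0.20 N m of thread friction, which also holds it where left. From the pad's touch 0.15 N m per rad is added: 0.12 N m (30 N of pad force) at an eighth of a turn past touch. At rest friction may act either way: feel it in motion or after equal steps.
- plate: Dark steel pressure plate, 100 x 68 x 4 mm, under the bridge. Origin: centre of its underside, 39 mm above the bench at knob 0. Beneath it hangs a soft foam pad, 92 x 60 mm (10 N per mm). Foam of differing thickness is fitted, so the pad's underside lies 5 to 12 mm below the plate's and touches the phone somewhere between 0.95 and 2.8 rad of knob angle: it has to be felt.
- phone: Dark slab 142 (x) x 68 (y) x 9 mm, 160 to 260 g, screen up, flat on the bed. Origin: centre of its underside; x along its length, as the press's. Starts 25 to 50 mm short of home. Home: origin at x = +1 mm from the press's, near end at -70 mm, 18 mm out from under the bridge. Slides with 1 to 2 N; its edges are rounded (3 mm), so push low on its near end with shut fingers, gently (under 20 N).
- cleaner: Bystander: white plastic bottle, radius 28 mm, 135 mm tall, standing. Origin: centre of its underside.
- tray: Bystander: grey open parts tray, 90 x 120 x 25 mm. Origin: centre of its underside.
- tape: Bystander: roll of amber tape lying flat, radius 36 mm, 18 mm high. Origin: centre of its underside.
- driver: Bystander: small precision screwdriver lying flat, about 135 mm long, 10 mm thick. Origin: on its underside near the middle.

How it is judged:
By the outcome, as a careful person would: the job done as asked, in the order asked, and still so for the second after the job is handed in, with the robot touching nothing.
It also fails if it takes over 72 s, if anything falls off the work surface, if the arm or the gripper's body presses on something with over 40 N, if the wrist force passes 120 N, or if a joint passes its speed limit or range.

## Robot

A 7-joint arm with a two-finger parallel gripper is mounted at the origin on the work surface. World frame = base frame: x ahead of the robot, y to its left, z up, the work surface at z = 0. Lengths are in mm, angles in rad, forces in N, time in s.
With the tool pointing down it reaches from about 425 to 950 mm from the base axis. Payload 4.7 kg.
Tool frame: the origin (TCP) lies between the finger pads; the fingertips stand 25 mm ahead of it and the grasp point (between the pads) lies 6 mm ahead of it; z points along the fingers, y is the direction in which the jaws open and shut (so a half turn about z gives the same grasp; the last joint's range is limited). The gripper opens to 85 mm and grips with 20 to 120 N. Pads are 22 mm wide; open, the fingers measure 114 mm over their backs; the gripper's body (76 mm by 85 mm) begins 54 mm behind the grasp point. The pads swing forward as they close: fully open they stand 13 mm farther back than shut.
Start: joints at [1.174, 0.469, -0.049, 1.532, 0.024, 1.141, -0.082], TCP at [242.75, -629.856, 256.335] pointing down, gripper open.
Joint ranges: [-2.59, 2.59], [-0.33, 1.99], [-1.39, 1.29], [0.1, 2.45], [-1.04, 4.18], [0.21, 1.99], [-2.66, 2.66]. Speed limits (rad/s): [2.57, 2.57, 3.14, 3.14, 3.14, 3.14, 3.14].

## Interface

Orientations are given as a unit quaternion [w, x, y, z].
In Python, from plant import state, grab_frame, hand_in gives the robot as it stands.
- The arm moves only by the shell command python3 -m creep 'ROWS' [FORCE]. ROWS is JSON, one flat list of numbers, 7 for each row, row after row: the shift along the world's x, y, z in mm, then the turn, a rotation vector about the world's x, y, z in rad, then the closure, from 0 (fully open) to 1 (shut). A call has 1 to 20 rows; each row is the pose to reach, as a shift and turn from the pose commanded when the call began; what a row does not reach only later rows make up. A row lasts 1/12 s, in which the tool goes at most 41.7 mm and 7.16 degrees, less where a joint would pass 70% of its speed; a pose out of reach is approached as far as the arm can. A call with a gripper value outside its range is refused whole. The fingers move at their own pace and stop on an object; FORCE is the grip in N (left out, the last holds). Time passes only in rows, so rows that repeat a pose let the fingers close. It gives the time, the measured TCP pose, the force and the opening at its end, in the units of the state.
- state(): the state, without advancing time (a new reading comes with each control period).
- grab_frame(name): name is "side" or "top" or "wrist"; returns a dict with "image" (384x512x3 uint8, red, green, blue), "depth" (384x512 float32, mm along the optical axis (not along the pixel's ray), 0 where there is no reading), "camera_matrix" (3x3 intrinsics, pixels), "cam_to_world" (4x4, takes a point from camera to world coordinates). Camera axes: x right, y down, z forward; pixel columns grow to the right and rows downward; lengths in mm; the calibration is good to about 2 mm. A picture is of the moment at which its call begins.
- hand_in(): hands the job in, once; it reports no verdict.
The state is a dict: "clock": time; "joints": joint angles; "dq": joint speeds; "tau": joint torques, N m; "ee_pos": TCP position; "ee_rot": TCP orientation; "contact_force": force on the tool from outside, world axes, zero at the start; "torque": the same for the moment, N m; "finger_gap": opening from 0.0 (shut) to 1.0 (fully open).
Only numpy, scipy, OpenCV 4.12 (cv2) and the standard library are available. Lean on these libraries where they do the work, as an engineer would, in place of code of your own. Each camera call takes 0.05 s, during which the arm holds its last target. There are 200 camera calls.

## Working session

There is one attempt and no reset: what is moved stays moved. The work goes in short steps, Python scripts to look and compute and a shell command to move; the robot and the scene stay as the last step left them, time stands still between calls to the robot, and variables do not carry over. Pictures are saved under pics/ and viewed, about 8 in all and at most 12, crops included, and the job is handed in when it is done.

```bash
ls; mkdir -p pics
python3 - <<'E'
from plant import state, grab_frame
import cv2, numpy as np
s=state(); print(s)
for n in ("top","side"):
    f=grab_frame(n); cv2.imwrite(f"pics/{n}0.png",f["image"][:,:,::-1]); np.savez(f"{n}0.npz",**f)
    print(n,f["camera_matrix"].tolist(),f["cam_to_world"].round(3).tolist())
E
```

```text
pics
{'clock': 0.0, 'joints': array([ 1.1741063 ,  0.46945705, -0.04858862,  1.53368202,  0.02409851,
        1.14098976, -0.08229201]), 'dq': array([ 5.25010462e-05, -1.86276035e-04,  5.70316981e-04, -3.41979098e-04,
        7.83088552e-04,  9.75249572e-06,  1.06162772e-03]), 'tau': array([ 3.27914458e-04, -5.10307467e+01, -4.60504380e-02, -2.37706912e+01,
        1.08211514e-02,  7.59560731e-03,  1.16614294e-05]), 'ee_pos': array([ 242.51817317, -629.36294131,  255.25586096]), 'ee_rot': array([-9.51579824e-04,  9.83135416e-01,  1.82876468e-01, -2.13845176e-04]), 'contact_force': array([-0.88760696,  0.29907192, -0.16457609]), 'torque': array([ 0.00348214, -0.0110275 , -0.03561678]), 'finger_gap': 1.0021090959013554}
top [[409.31985200455466, 0.0, 246.65090208913244], [0.0, 409.31985200455466, 198.66135807117058], [0.0, 0.0, 1.0]] [[-0.026, -0.986, 0.167, 383.185], [-0.999, 0.03, 0.021, -18.266], [-0.025, -0.166, -0.986, 1226.595], [0.0, 0.0, 0.0, 1.0]]
side [[424.20762751352174, 0.0, 253.0905389980316], [0.0, 424.20762751352174, 190.3885941020422], [0.0, 0.0, 1.0]] [[0.994, -0.084, 0.072, 469.368], [-0.111, -0.747, 0.655, -671.869], [-0.001, -0.659, -0.752, 852.015], [0.0, 0.0, 0.0, 1.0]]
```

View pics/top0.png

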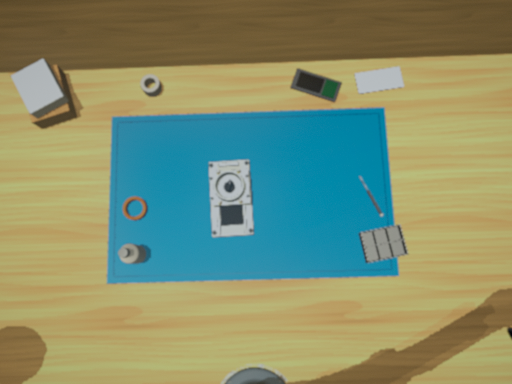

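View pics/side0.png

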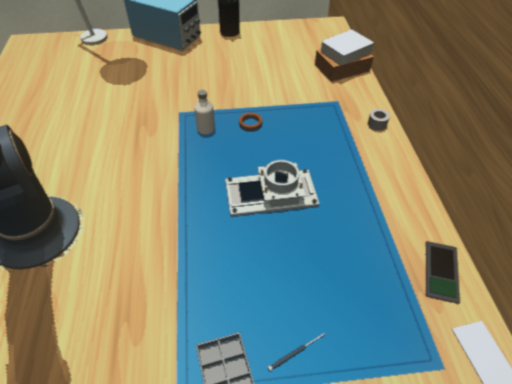

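Top: the press is at about (232,198), the cup ring at (230,186), and the phone's dark near end at (232,215). Bottle and tape are to the left, tray and driver to the right, all well clear. Next I'll measure the press with depth and rays.

```bash
cat > h.py <<'E'
import numpy as np, cv2
def cloud(f):
    K=f["camera_matrix"];d=f["depth"];v,u=np.mgrid[:d.shape[0],:d.shape[1]]
    p=np.stack([(u-K[0,2])/K[0,0]*d,(v-K[1,2])/K[1,1]*d,d],-1)
    T=f["cam_to_world"];return p@T[:3,:3].T+T[:3,3]
def ray(f,uv,z):
    uv=np.atleast_2d(uv).astype(float);K=f["camera_matrix"];T=f["cam_to_world"]
    r=np.c_[(uv-K[[0,1],[2,2]])/K[[0,1],[0,1]],np.ones(len(uv))]@T[:3,:3].T
    return T[:3,3]+r*((z-T[2,3])/r[:,2])[:,None]
def circ(p):
    A=np.c_[2*p[:,:2],np.ones(len(p))];s=np.linalg.lstsq(A,(p[:,:2]**2).sum(1),rcond=None)[0]
    return s[:2],np.sqrt(s[2]+s[:2]@s[:2])
E
python3 - <<'E'
from h import *
for n,c,r in (("top",(231,198),50),("side",(272,190),65)):
    f=dict(np.load(n+"0.npz"));P=cloud(f);im=f["image"]
    hsv=cv2.cvtColor(im,cv2.COLOR_RGB2HSV)
    v,u=np.mgrid[:384,:512]
    win=(abs(u-c[0])<r)&(abs(v-c[1])<r)
    bench=P[win&(hsv[...,1]>150)&(hsv[...,0]>90)&(hsv[...,0]<115)][:,2]
    print(n,"bench z",np.median(bench))
    rim=win&(abs(P[...,2]-80)<6)
    q=P[rim];c0=np.median(q,0); 
    print("rim n",rim.sum(),"z",np.median(q[:,2]),"circle",circ(q), "enclosing",cv2.minEnclosingCircle(q[:,:2].astype(np.float32)))
    white=win&(hsv[...,1]<110)   # press silhouette
    bed=win&(P[...,2]>8)
    cn=max(cv2.findContours(bed.astype(np.uint8),0,1)[0],key=cv2.contourArea)[:,0]
    lo=win&(P[...,2]>7)&(P[...,2]<28)&~((hsv[...,1]>150)&(hsv[...,0]>90))
    (cx,cy),wh,a=cv2.minAreaRect(P[lo][:,:2].astype(np.float32)); print("base rect",cx,cy,wh,a)
    dark=(win&(hsv[...,2]<70)&(abs(P[...,2]-23)<7)).astype(np.uint8)
    nb,l,st,ce=cv2.connectedComponentsWithStats(dark)
    k=1+np.argmax(st[1:,4]);m=l==k
    print("dark",st[k],P[m].min(0),P[m].max(0),np.median(P[m],0),cv2.minAreaRect(P[m][:,:2].astype(np.float32)))
    x0,y0=c[0]-r,c[1]-r
    cv2.imwrite(f"pics/{n}c.png",cv2.resize(im[y0:c[1]+r,x0:c[0]+r,::-1],None,fx=5 if n=="top" else 4,fy=5 if n=="top" else 4,interpolation=cv2.INTER_CUBIC))
a=cv2.imread("pics/topc.png");b=cv2.imread("pics/sidec.png")
b=cv2.resize(b,(400,400));a=cv2.resize(a,(400,400));cv2.imwrite("pics/c1.png",np.hstack([a,b]))
E
```

```text
top bench z 1.406603414570668
rim n 227 z 79.46648352111288 circle (array([619.40752448,  57.4598004 ]), np.float64(38.267345697796486)) enclosing ((619.4456787109375, 57.048221588134766), 44.18391799926758)
base rect 595.1369018554688 55.25385284423828 (230.7164764404297, 126.96099853515625) 2.0497045516967773
dark [229 206  12   9  31] [541.66912449  27.23719275  19.55517371] [565.95837214  60.12267092  27.04207809] [562.73862943  36.29342843  23.17731121] ((560.5236206054688, 38.64598083496094), (38.54690170288086, 19.616907119750977), 56.297203063964844)
side bench z 0.7219717779778421
rim n 291 z 78.58645620264645 circle (array([621.7568206 ,  53.45416892]), np.float64(38.86758733645566)) enclosing ((622.4590454101562, 55.68778610229492), 45.91766357421875)
base rect 582.3323974609375 159.52386474609375 (238.96360778808594, 362.0826721191406) 7.912196159362793
dark [239 181  24  20 383] [514.62006457  18.63412047  17.99894894] [571.33054303  85.07242729  29.34047083] [542.85646982  50.51280916  22.82162313] ((542.812744140625, 51.41015625), (55.95164108276367, 64.36383056640625), 3.5241119861602783)
```

View pics/c1.png

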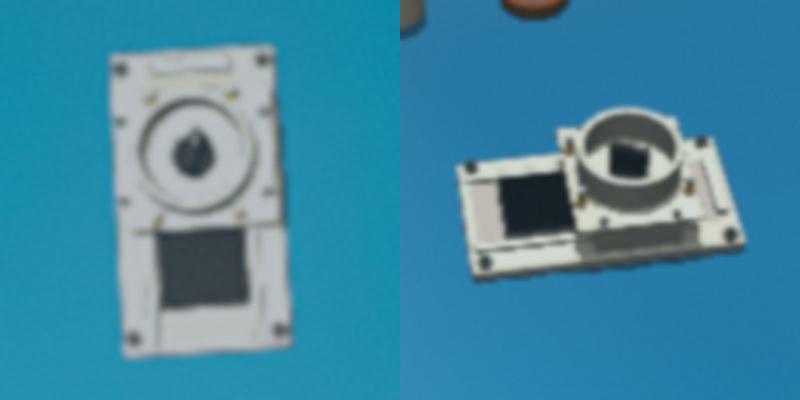

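Readings agree: cup axis is about (620, 56.5), press yaw about 2–3.5°, and the phone's near end is at x≈514 (short by about 35–40 mm). I'll move above it for a wrist view.

```bash
python3 -m creep '[35,80,10,0,0,-0.04,1, 75,170,20,0,0,-0.08,1, 110,250,30,0,0,-0.12,1, 145,330,40,0,0,-0.16,1, 180,410,50,0,0,-0.2,1, 215,490,60,0,0,-0.24,1, 250,570,70,0,0,-0.28,1, 280,640,75,0,0,-0.324,1, 290,660,75,0,0,-0.324,1, 298,680,75,0,0,-0.324,1, 298,680,75,0,0,-0.324,1, 298,680,75,0,0,-0.324,1, 298,680,75,0,0,-0.324,1, 298,680,75,0,0,-0.324,1, 298,680,75,0,0,-0.324,1, 298,680,75,0,0,-0.324,1, 298,680,75,0,0,-0.324,1, 298,680,75,0,0,-0.324,1, 298,680,75,0,0,-0.324,1, 298,680,75,0,0,-0.324,1]' 40
python3 - <<'E'
from plant import state, grab_frame
import cv2, numpy as np
s=state(); print({k:np.round(v,3) for k,v in s.items()})
f=grab_frame("wrist"); cv2.imwrite("pics/w1.png",f["image"][:,:,::-1]); np.savez("w1.npz",**f)
print(f["cam_to_world"].round(3).tolist())
E
```

```text
clock: 1.77
ee_pos: [540.8, 52.7, 330.9]
ee_rot: [-0.0, 1.0, 0.025, -0.0]
contact_force: [-0.4, -0.8, -0.8]
finger_gap: -0.002
{'clock': np.float64(1.767), 'joints': array([ 0.214,  0.229, -0.465,  1.727,  0.108,  1.212, -1.8  ]), 'dq': array([ 0.044, -0.017,  0.06 ,  0.031,  0.012,  0.006,  0.004]), 'tau': array([ -1.9  , -35.751,  -3.882, -25.029,  -0.191,  -0.102,  -0.054]), 'ee_pos': array([540.8  ,  52.709, 330.934]), 'ee_rot': array([-0.   ,  1.   ,  0.025, -0.   ]), 'contact_force': array([-0.391, -0.842, -0.85 ]), 'torque': array([-0.044, -0.049,  0.008]), 'finger_gap': np.float64(-0.002)}
[[0.049, -0.959, -0.28, 611.346], [-0.999, -0.047, -0.012, 56.735], [-0.002, 0.28, -0.96, 448.381], [0.0, 0.0, 0.0, 1.0]]
```

View pics/w1.png

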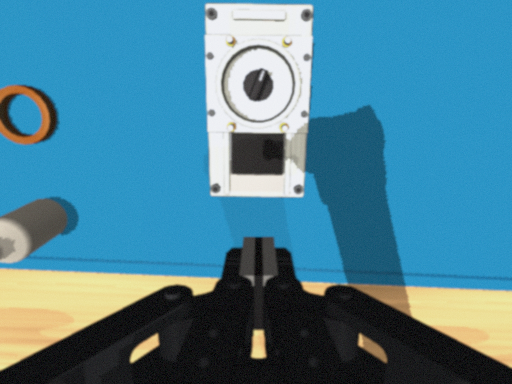

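Wrist view: the press is nearly straight ahead, with the cup centred at (258,84), the bar's white pointer leaning to upper right from (258,84), the phone's near edge at row ~175 and the bed end at row ~197.

Run:
```python
from h import *
f=dict(np.load("w1.npz"));P=cloud(f);im=f["image"];hsv=cv2.cvtColor(im,cv2.COLOR_RGB2HSV)
v,u=np.mgrid[:384,:512];win=(v<200)&(u>195)&(u<325)
q=P[win&(abs(P[...,2]-80)<4)];print("rim",len(q),np.median(q[:,2]),circ(q),cv2.minEnclosingCircle(q[:,:2].astype(np.float32)))
bed=win&(abs(P[...,2]-14)<4)&(hsv[...,1]<120);q=P[bed]
print("bed",np.median(q[:,2]),cv2.minAreaRect(q[:,:2].astype(np.float32)))
# side edges of base at z14: press silhouette columns (non-blue) rows 135..190 and phone edges
blue=(hsv[...,0]>92)&(hsv[...,0]<115)&(hsv[...,1]>110)
for nm,sel in (("L",0),("R",-1)):
    pts=[(np.where(~blue[r,195:325])[0][[0,-1]][sel]+195,r) for r in range(140,186)]
    if nm=="R": pts=[(225+np.where(hsv[r,225:318,1]<90)[0][-1],r) for r in range(10,36)]+[(225+np.where((hsv[r,225:318,1]<90)&(hsv[r,225:318,2]>140))[0][-1],r) for r in range(172,188)]
    w=ray(f,pts,14);k=np.polyfit(w[:,0],w[:,1],1);print(nm,"edge yaw",np.arctan(k[0]),"y at x=560",np.polyval(k,560),"resid",np.std(w[:,1]-np.polyval(k,w[:,0])))
# bar top / phone
dk=(win&(hsv[...,2]<75)).astype(np.uint8)
n,l,st,ce=cv2.connectedComponentsWithStats(dk)
for i in np.where(st[:,4]>80)[0][1:]: print("dark comp",st[i],ce[i])
ph=(win&(hsv[...,2]<90)&(v>133)&(v<190)&(u>228)&(u<288))
rows=[np.where(ph[:,c])[0].max() for c in range(236,282)]
w=ray(f,np.c_[np.arange(236,282),rows],20);print("phone near edge x",np.median(w[:,0]),np.polyfit(w[:,1],w[:,0],1),"end bed row z14",ray(f,[[258,196.5]],14))
kb=win&(abs(u-258)<24)&(abs(v-84)<24)&(P[...,2]>70)&(P[...,2]<80)
q=P[kb];print("bar top",len(q),np.median(q[:,2]),cv2.minAreaRect(q[:,:2].astype(np.float32)),q[:,:2].mean(0))
d=q[:,:2]-q[:,:2].mean(0);e=np.linalg.svd(d,full_matrices=False)[2][0];print("bar pca yaw",np.arctan2(e[1],e[0]))
wh=win&(abs(u-258)<18)&(abs(v-84)<18)&(hsv[...,2]>120)
n,l,st,ce=cv2.connectedComponentsWithStats(wh.astype(np.uint8));
for i in range(1,n):
    w=ray(f,np.c_[u[l==i],v[l==i]],75.6);d=w[:,:2]-w[:,:2].mean(0);e=np.linalg.svd(d,full_matrices=False)[2][0] if len(d)>2 else [0,0]
    print("white",st[i],w.mean(0),np.arctan2(e[1],e[0]))
cv2.imwrite("pics/knob.png",cv2.resize(im[40:200,195:325,::-1],None,fx=3.7,fy=3.7,interpolation=cv2.INTER_CUBIC))
```

```text
rim 1641 79.6160700423124 (array([619.75484977,  57.94548022]), np.float64(39.60167153361152)) ((619.7254638671875, 57.877281188964844), 43.862422943115234)
bed 14.052976913049804 ((594.4566040039062, 57.017967224121094), (230.0217742919922, 124.12879943847656), 2.0640270709991455)
L edge yaw 0.04067492223343364 y at x=560 118.30205506096428 resid 0.3656659539756987
R edge yaw 0.03650605277066641 y at x=560 -5.334589836391409 resid 0.3913808956045917
dark comp [246  70  26  30 477] [258.74842767  85.91404612]
dark comp [ 232  134   52   40 2000] [257.3935 153.147 ]
phone near edge x 513.5901523114127 [-4.36928263e-02  5.15927182e+02] end bed row z14 [[480.41025998  51.21827361  14.        ]]
bar top 322 75.48335854104329 ((619.7261962890625, 57.90800857543945), (9.973719596862793, 33.83058166503906), 70.69576263427734) [619.88407618  57.87122582]
bar pca yaw 2.80635420052834
white [241  67  35  35 554] [621.95514309  57.59696126  75.6       ] -1.5965082676255693
```

View pics/knob.png

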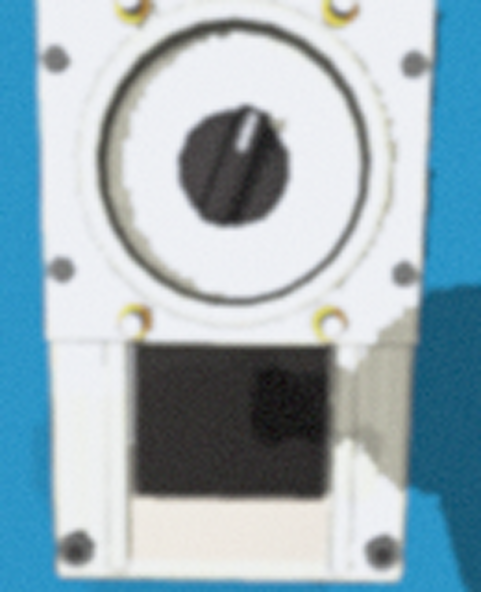

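The fits agree well: axis (619.8, 57.9), press yaw 0.037, knob start ≈0.37 rad, and phone near end 106.4 mm before the axis, so it needs about 36 mm of slide. I'll descend behind the phone with shut fingers, tilted slightly.

```bash
python3 -m creep '[-15,1,-20,0,-0.03,-0.01,1, -30,2,-50,0,-0.06,-0.01,1, -45,3,-85,0,-0.1,-0.01,1, -60,3,-120,0,-0.1,-0.01,1, -60,3,-155,0,-0.1,-0.01,1, -60,3,-190,0,-0.1,-0.01,1, -60,3,-220,0,-0.1,-0.01,1, -60,3,-245,0,-0.1,-0.01,1, -60,3,-255,0,-0.1,-0.01,1, -60,3,-255,0,-0.1,-0.01,1, -60,3,-255,0,-0.1,-0.01,1, -60,3,-255,0,-0.1,-0.01,1]'
python3 -m creep '[0,0,-10,0,0,0,1, 0,0,-20,0,0,0,1, 0,0,-28,0,0,0,1, 0,0,-32,0,0,0,1, 0,0,-34,0,0,0,1, 0,0,-34,0,0,0,1, 0,0,-34,0,0,0,1]'
python3 -c "
from plant import state;s=state();print(s['ee_pos'],s['ee_rot'],s['contact_force'],s['torque'])"
```

```text
clock: 2.82
ee_pos: [481.9, 52.8, 77.8]
ee_rot: [0.001, 0.999, 0.016, 0.051]
contact_force: [-0.6, -0.3, 0.5]
finger_gap: -0.0
clock: 3.4
ee_pos: [480.7, 53.3, 42.2]
ee_rot: [0.001, 0.999, 0.017, 0.05]
contact_force: [-0.3, 0.0, 0.1]
finger_gap: 0.002
[480.72921775  53.31118492  42.19142596] [0.00110469 0.99861043 0.01702197 0.04986232] [-0.25307226  0.04295495  0.05907118] [0.02642887 0.06930363 0.05092985]
```

```bash
python3 -m creep '[4,0.1,0,0,0,0,1, 8,0.3,0,0,0,0,1, 12,0.4,0,0,0,0,1, 15,0.6,0,0,0,0,1, 18,0.7,0,0,0,0,1, 20,0.7,0,0,0,0,1, 22,0.8,0,0,0,0,1, 24,0.9,0,0,0,0,1, 26,1,0,0,0,0,1, 28,1,0,0,0,0,1]'
python3 -m creep '[2,0.1,0,0,0,0,1, 4,0.1,0,0,0,0,1, 6,0.2,0,0,0,0,1, 8,0.3,0,0,0,0,1, 10,0.4,0,0,0,0,1, 12,0.5,0,0,0,0,1]'
python3 -m creep '[2,0.1,0,0,0,0,1, 4,0.1,0,0,0,0,1, 6,0.2,0,0,0,0,1, 7,0.3,0,0,0,0,1, 8,0.3,0,0,0,0,1]'
python3 - <<'E'
from plant import state, grab_frame
import cv2, numpy as np
f=grab_frame("wrist"); cv2.imwrite("pics/w2.png",f["image"][:,:,::-1]); np.savez("w2.npz",**f)
E
```

```text
clock: 4.23
ee_pos: [508.8, 54.2, 42.2]
ee_rot: [0.001, 0.999, 0.017, 0.05]
contact_force: [-0.3, -0.6, -0.4]
finger_gap: 0.0
clock: 4.73
ee_pos: [521.0, 54.7, 42.3]
ee_rot: [0.001, 0.999, 0.017, 0.05]
contact_force: [-0.6, 0.4, -0.4]
finger_gap: -0.001
clock: 5.15
ee_pos: [528.8, 54.9, 42.3]
ee_rot: [0.001, 0.999, 0.017, 0.05]
contact_force: [-0.9, -0.3, 1.1]
finger_gap: 0.001
```

View pics/w2.png

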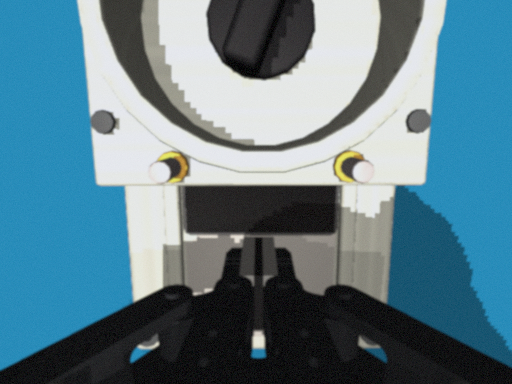

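Wrist view: the phone's near edge is at row ~233 and the fingertips' front at row ~237, so contact or nearly. Measuring.

Run:
```python
from h import *
f=dict(np.load("w2.npz"));hsv=cv2.cvtColor(f["image"],cv2.COLOR_RGB2HSV)
cols=np.r_[190:232,288:332]
rows=[190+np.where(hsv[190:260,c,2]<75)[0].max() for c in cols]
rows=np.array(rows);print(rows)
ok=rows<240
for z in (17,20):
    w=ray(f,np.c_[cols,rows][ok],z);d=w[:,:2]-[619.8,57.9];px=d@[np.cos(.037),np.sin(.037)];print(z,"press x of near edge",np.median(px),px.min(),px.max())
print("bridge near edge",[(ray(f,[[c,185]],48)[0,:2]-[619.8,57.9])@[np.cos(.037),np.sin(.037)] for c in (200,320)])
P=cloud(f);print([P[r,258].round(1).tolist() for r in (225,232,236,238,240,245)])
```

```text
[232 231 231 232 232 231 232 232 232 232 232 232 232 232 232 232 232 232
 232 232 232 232 232 232 232 232 232 232 232 232 232 232 232 232 232 259
 259 259 259 259 259 259 259 259 259 259 234 234 234 233 234 233 234 233
 234 233 234 233 233 233 233 233 233 233 233 233 233 233 233 233 233 233
 233 233 233 233 233 233 233 233 233 233 233 233 233 233]
17 press x of near edge -78.50157817791528 -78.97824226456464 -77.340521343697
20 press x of near edge -77.57752638713664 -78.04461316281802 -76.4397979358704
bridge near edge [np.float64(-51.38927511343801), np.float64(-51.561006998703064)]
[[546.8, 56.3, 22.8], [543.3, 56.2, 21.9], [539.2, 56.1, 14.6], [541.6, 56.2, 24.8], [541.4, 56.2, 27.1], [540.8, 56.2, 31.7]]
```

The phone has moved and has ~7.5 mm to go. Small steps until I feel the stop.

```bash
python3 -m creep '[1,0,0,0,0,0,1, 2,0.1,0,0,0,0,1, 3,0.1,0,0,0,0,1, 4,0.1,0,0,0,0,1]' | grep -E 'pos|force'
python3 -m creep '[0.5,0,0,0,0,0,1, 1,0,0,0,0,0,1]' | grep -E 'pos|force'
python3 -m creep '[0.5,0,0,0,0,0,1, 1,0,0,0,0,0,1]' | grep -E 'pos|force'
python3 -m creep '[0.3,0,0,0,0,0,1, 0.6,0,0,0,0,0,1]' | grep -E 'pos|force'
```

```text
ee_pos: [532.9, 55.1, 42.4]
contact_force: [-1.3, -1.2, -0.4]
ee_pos: [533.8, 55.0, 42.3]
contact_force: [-0.7, 0.0, 0.7]
ee_pos: [534.7, 55.0, 42.3]
contact_force: [-1.5, -0.5, -0.1]
ee_pos: [535.4, 55.0, 42.3]
contact_force: [-1.3, 0.3, -0.0]
```

```bash
python3 -m creep '[0.3,0,0,0,0,0,1, 0.5,0,0,0,0,0,1]' | grep -E 'pos|force'
python3 -m creep '[0.3,0,0,0,0,0,1, 0.5,0,0,0,0,0,1]' | grep -E 'pos|force'
python3 -m creep '[0.3,0,0,0,0,0,1, 0.5,0,0,0,0,0,1]' | grep -E 'pos|force'
```

```text
ee_pos: [535.9, 55.0, 42.3]
contact_force: [-1.1, 0.1, -0.1]
ee_pos: [536.4, 55.1, 42.3]
contact_force: [-0.9, -0.1, -0.6]
ee_pos: [536.9, 55.0, 42.3]
contact_force: [-1.3, -0.1, -0.3]
```

```bash
python3 -m creep '[0.3,0,0,0,0,0,1, 0.5,0,0,0,0,0,1]' | grep -E 'pos|force'
python3 -m creep '[0.3,0,0,0,0,0,1, 0.5,0,0,0,0,0,1]' | grep -E 'pos|force'
python3 - <<'E'
from h import *
from plant import grab_frame
f=grab_frame("wrist");np.savez("w3.npz",**f)
hsv=cv2.cvtColor(f["image"],cv2.COLOR_RGB2HSV)
cols=np.r_[190:228,292:330]
rows=np.array([188+np.where(hsv[188:260,c,2]<75)[0].max() for c in cols])
for z in (17,20):
    w=ray(f,np.c_[cols,rows][rows<240],z);d=w[:,:2]-[619.8,57.9];px=d@[np.cos(.037),np.sin(.037)];print(z,"near edge",np.median(px),np.median(rows))
E
```

```text
ee_pos: [537.4, 55.0, 42.3]
contact_force: [-1.8, 1.0, 0.1]
ee_pos: [537.4, 55.1, 42.3]
contact_force: [-2.3, -0.1, 2.0]
17 near edge -69.90585610639727 233.0
20 near edge -68.9793111202313 233.0
```

Motion has stalled at 537.4 with the force rising, and vision puts the near edge at about −69.5 (home is −70). One more nudge to confirm, then back off.

```bash
python3 -m creep '[0.3,0,0,0,0,0,1, 0.6,0,0,0,0,0,1, 0.6,0,0,0,0,0,1]' | grep -E 'pos|force'
python3 -m creep '[0.4,0,0,0,0,0,1, 0.8,0,0,0,0,0,1, 0.8,0,0,0,0,0,1]' | grep -E 'pos|force'
```

```text
ee_pos: [537.5, 55.0, 42.2]
contact_force: [-5.1, 0.4, 3.7]
ee_pos: [537.6, 55.0, 42.1]
contact_force: [-6.1, -0.0, 6.0]
```

Home is confirmed: hard stop at 6 N, no further travel. Backing off, rising, and turning the tool a near half-turn so joint 7 has room for clockwise rotation.

```bash
python3 -m creep '[-4,0,0,0,0,0,1, -12,0,1,0,0,0,1, -24,-1,3,0,0,0,1, -32,-1,15,0,0,0,1, -32,-1,40,0,0.03,0,1, -32,-1,70,0,0.06,0,1, -32,-1,100,0,0.1,0,0.72, -32,-1,125,0,0.1,0,0.72, -32,-1,135,0,0.1,0,0.72, -32,-1,135,0,0.1,0,0.72]' 
python3 -m creep '[10,0,0,0,0,0.12,0.72, 20,0,0,0,0,0.24,0.72, 35,1,0,0,0,0.36,0.72, 50,1,0,0,0,0.48,0.72, 65,2,0,0,0,0.6,0.72, 80,3,0,0,0,0.72,0.72, 95,4,0,0,0,0.84,0.72, 105,4,0,0,0,0.96,0.72, 110,4,0,0,0,1.08,0.72, 112.6,3.9,0,0,0,1.2,0.72, 112.6,3.9,0,0,0,1.3,0.72, 112.6,3.9,0,0,0,1.38,0.72, 112.6,3.9,0,0,0,1.38,0.72, 112.6,3.9,0,0,0,1.38,0.72]'
python3 -m creep '[0,0,0,0,0,0.12,0.72, 0,0,0,0,0,0.24,0.72, 0,0,0,0,0,0.36,0.72, 0,0,0,0,0,0.48,0.72, 0,0,0,0,0,0.6,0.72, 0,0,0,0,0,0.72,0.72, 0,0,0,0,0,0.84,0.72, 0,0,0,0,0,0.96,0.72, 0,0,0,0,0,1.08,0.72, 0,0,0,0,0,1.2,0.72, 0,0,0,0,0,1.3,0.72, 0,0,0,0,0,1.38,0.72, 0,0,0,0,0,1.39,0.72, 0,0,0,0,0,1.39,0.72, 0,0,0,0,0,1.39,0.72]'
cat > st.py <<'E'
from plant import state
import numpy as np
from scipy.spatial.transform import Rotation as R
s=state();M=R.from_quat(s['ee_rot'],scalar_first=True).as_matrix()
print("t",round(s['clock'],2),"p",s['ee_pos'].round(2),"yaw",round(np.arctan2(M[1,0],M[0,0]),4),"z",M[:,2].round(3),"F",s['contact_force'].round(1),"T",s['torque'].round(3),"q7",round(s['joints'][6],3),"tau7",round(s['tau'][6],3),"gap",round(s['finger_gap'],3))
E
python3 st.py; python3 -c "
from plant import state; print(state()['joints'].round(3))"
```

```text
clock: 8.25
ee_pos: [509.2, 54.3, 180.0]
ee_rot: [0.0, 1.0, 0.017, 0.004]
contact_force: [0.8, 0.9, 0.1]
finger_gap: 0.285
clock: 9.42
ee_pos: [619.1, 57.8, 175.6]
ee_rot: [-0.001, 0.761, 0.649, -0.001]
contact_force: [0.0, 0.0, -0.7]
finger_gap: 0.284
clock: 10.67
ee_pos: [619.7, 58.0, 176.9]
ee_rot: [-0.0, 0.169, 0.986, 0.0]
contact_force: [0.7, -0.1, -0.5]
finger_gap: 0.282
t 10.67 p [619.66  57.96 176.93] yaw 2.8016 z [-0.  0. -1.] F [ 0.7 -0.1 -0.5] T [-0.004  0.005 -0.042] q7 0.518 tau7 -0.001 gap 0.282
[ 0.543  0.704 -1.061  1.705  0.669  1.143  0.518]
```

Aligned over the knob (yaw 2.80 against bar 2.806). Descending into the cup, then gripping.

```bash
python3 -m creep '[0.1,0,-15,0,0,0.005,0.72, 0.1,0,-35,0,0,0.005,0.72, 0.1,0,-55,0,0,0.005,0.72, 0.1,0,-60,0,0,0.005,0.72, 0.1,0,-60,0,0,0.005,0.72]'; python3 st.py
python3 -m creep '[0,0,-5,0,0,0,0.72, 0,0,-10,0,0,0,0.72, 0,0,-15,0,0,0,0.72, 0,0,-20,0,0,0,0.72, 0,0,-25,0,0,0,0.72]'; python3 st.py
python3 -m creep '[0,0,-3,0,0,0,0.72, 0,0,-6,0,0,0,0.72, 0,0,-8,0,0,0,0.72, 0,0,-8,0,0,0,0.72]'; python3 st.py
python3 -c "
from plant import grab_frame
import cv2
cv2.imwrite('pics/w4.png',grab_frame('wrist')['image'][:,:,::-1])"
```

```text
clock: 11.08
ee_pos: [618.7, 57.4, 115.0]
ee_rot: [-0.002, 0.166, 0.986, -0.0]
contact_force: [-0.8, 0.5, 0.2]
finger_gap: 0.281
t 11.08 p [618.65  57.43 114.97] yaw 2.8085 z [-0.004 -0.    -1.   ] F [-0.8  0.5  0.2] T [-0.012  0.02  -0.022] q7 0.474 tau7 -0.048 gap 0.281
clock: 11.5
ee_pos: [620.1, 57.9, 92.2]
ee_rot: [0.0, 0.166, 0.986, 0.0]
contact_force: [0.1, 0.5, -0.2]
finger_gap: 0.279
t 11.5 p [620.15  57.9   92.22] yaw 2.8086 z [ 0.001  0.    -1.   ] F [ 0.1  0.5 -0.2] T [ 0.073 -0.014 -0.004] q7 0.453 tau7 0.043 gap 0.279
clock: 11.83
ee_pos: [619.8, 57.9, 83.9]
ee_rot: [-0.0, 0.166, 0.986, 0.0]
contact_force: [0.3, 0.2, -1.1]
finger_gap: 0.278
t 11.83 p [619.76  57.87  83.88] yaw 2.8088 z [-0.  0. -1.] F [ 0.3  0.2 -1.1] T [-0.003 -0.036 -0.037] q7 0.446 tau7 -0.014 gap 0.278
```

View pics/w4.png

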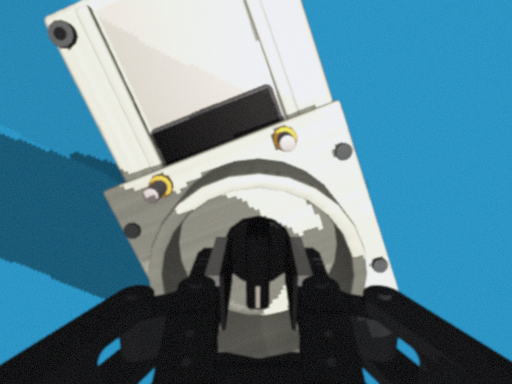

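The fingers straddle the bar at about (258,250) with clear space to the cup wall, and the phone edge still shows at home. Gripping and starting to turn, free-running readings first.

```bash
python3 -m creep '[0,0,0,0,0,0,0.9, 0,0,0,0,0,0,1, 0,0,0,0,0,0,1, 0,0,0,0,0,0,1, 0,0,0,0,0,0,1, 0,0,0,0,0,0,1]' 40 | grep -E 'gap'; python3 st.py
python3 -m creep '[0,0,0,0,0,-0.05,1]' >/dev/null; python3 st.py
python3 -m creep '[0,0,0,0,0,-0.05,1]' >/dev/null; python3 st.py
python3 -m creep '[0,0,0,0,0,-0.05,1]' >/dev/null; python3 st.py
python3 -m creep '[0,0,0,0,0,-0.05,1]' >/dev/null; python3 st.py
python3 -m creep '[0,0,0,0,0,-0.05,1]' >/dev/null; python3 st.py
python3 -m creep '[0,0,0,0,0,-0.05,1]' >/dev/null; python3 st.py
python3 -m creep '[0,0,0,0,0,-0.05,1]' >/dev/null; python3 st.py
python3 -m creep '[0,0,0,0,0,-0.05,1]' >/dev/null; python3 st.py
```

```text
finger_gap: 0.11
t 12.38 p [619.94  57.62  84.66] yaw 2.8084 z [ 0. -0. -1.] F [-2.2 -2.5  4.4] T [-0.435  0.463 -0.084] q7 0.446 tau7 0.114 gap 0.11
t 12.47 p [619.98  57.66  84.67] yaw 2.7586 z [ 0. -0. -1.] F [-2.  -3.1  5.3] T [-0.494  0.419  0.174] q7 0.402 tau7 0.496 gap 0.103
t 12.55 p [619.96  57.66  84.66] yaw 2.7073 z [ 0. -0. -1.] F [-1.7 -2.7  5.9] T [-0.45   0.445  0.149] q7 0.357 tau7 0.267 gap 0.104
t 12.63 p [619.96  57.66  84.63] yaw 2.6573 z [ 0. -0. -1.] F [-2.2 -2.7  4.2] T [-0.436  0.37   0.176] q7 0.313 tau7 0.244 gap 0.106
t 12.72 p [619.98  57.74  84.66] yaw 2.6074 z [ 0.001 -0.    -1.   ] F [-2.2 -1.9  4.2] T [-0.45   0.371  0.21 ] q7 0.27 tau7 0.242 gap 0.105
t 12.8 p [620.01  57.77  84.68] yaw 2.5575 z [ 0.001 -0.    -1.   ] F [-1.6 -2.4  5.5] T [-0.405  0.383  0.171] q7 0.226 tau7 0.242 gap 0.105
t 12.88 p [620.04  57.75  84.66] yaw 2.5074 z [ 0.001 -0.    -1.   ] F [-1.9 -2.6  3.9] T [-0.445  0.358  0.178] q7 0.182 tau7 0.241 gap 0.106
t 12.97 p [620.03  57.81  84.64] yaw 2.4575 z [ 0.001 -0.    -1.   ] F [-1.8 -2.3  3.4] T [-0.378  0.309  0.193] q7 0.139 tau7 0.24 gap 0.106
t 13.05 p [620.07  57.82  84.67] yaw 2.4075 z [ 0.001 -0.    -1.   ] F [-1.3 -1.3  4.2] T [-0.401  0.344  0.186] q7 0.095 tau7 0.24 gap 0.105
```

tau7 is very clean (0.240 in free running). The knob is at ≈0.77. Continuing in equal steps.

```bash
sed -i 's/^print.*/print("t",round(s["clock"],2),"yaw",round(np.arctan2(M[1,0],M[0,0]),4),"knob",round(.037+np.pi-np.arctan2(M[1,0],M[0,0])%(2*np.pi),3),"F",s["contact_force"].round(1),"T",s["torque"].round(3),"q",s["joints"].round(2)[[2,4,6]],"tau7",round(s["tau"][6],4),"gap",round(s["finger_gap"],3))/' st.py
python3 -m creep '[0,0,0,0,0,-0.05,1]' >/dev/null; python3 st.py
python3 -m creep '[0,0,0,0,0,-0.05,1]' >/dev/null; python3 st.py
python3 -m creep '[0,0,0,0,0,-0.05,1]' >/dev/null; python3 st.py
python3 -m creep '[0,0,0,0,0,-0.05,1]' >/dev/null; python3 st.py
python3 -m creep '[0,0,0,0,0,-0.05,1]' >/dev/null; python3 st.py
python3 -m creep '[0,0,0,0,0,-0.05,1]' >/dev/null; python3 st.py
python3 -m creep '[0,0,0,0,0,-0.05,1]' >/dev/null; python3 st.py
python3 -m creep '[0,0,0,0,0,-0.05,1]' >/dev/null; python3 st.py
python3 -m creep '[0,0,0,0,0,-0.05,1]' >/dev/null; python3 st.py
python3 -m creep '[0,0,0,0,0,-0.05,1]' >/dev/null; python3 st.py
python3 -m creep '[0,0,0,0,0,-0.05,1]' >/dev/null; python3 st.py
python3 -m creep '[0,0,0,0,0,-0.05,1]' >/dev/null; python3 st.py
```

```text
t 13.13 yaw 2.3575 knob 0.821 F [-1.9 -2.   3.8] T [-0.411  0.315  0.16 ] q [-0.88  0.7   0.05] tau7 0.2391 gap 0.102
t 13.22 yaw 2.3076 knob 0.871 F [-1.9 -2.4  2.9] T [-0.364  0.305  0.183] q [-0.87  0.69  0.01] tau7 0.2384 gap 0.105
t 13.3 yaw 2.2575 knob 0.921 F [-2.1 -1.2  3.7] T [-0.335  0.299  0.177] q [-0.86  0.68 -0.03] tau7 0.2378 gap 0.098
t 13.38 yaw 2.2076 knob 0.971 F [-1.2 -1.5  4. ] T [-0.396  0.217  0.175] q [-0.85  0.67 -0.08] tau7 0.2372 gap 0.105
t 13.47 yaw 2.1576 knob 1.021 F [-0.5 -1.8  3.4] T [-0.354  0.262  0.141] q [-0.84  0.67 -0.12] tau7 0.2361 gap 0.105
t 13.55 yaw 2.1076 knob 1.071 F [-1.3 -1.9  2.9] T [-0.408  0.236  0.164] q [-0.83  0.66 -0.16] tau7 0.2253 gap 0.101
t 13.63 yaw 2.0577 knob 1.121 F [-0.7 -0.9  3. ] T [-0.347  0.215  0.208] q [-0.81  0.65 -0.21] tau7 0.2169 gap 0.102
t 13.72 yaw 2.0078 knob 1.171 F [-1.1 -1.4  3.6] T [-0.377  0.199  0.217] q [-0.8   0.64 -0.25] tau7 0.2085 gap 0.105
t 13.8 yaw 1.9578 knob 1.221 F [-0.3 -1.7  3.6] T [-0.341  0.257  0.218] q [-0.79  0.63 -0.29] tau7 0.2002 gap 0.101
t 13.88 yaw 1.9079 knob 1.271 F [-0.9 -1.5  3.2] T [-0.394  0.204  0.212] q [-0.78  0.62 -0.34] tau7 0.1919 gap 0.102
t 13.97 yaw 1.8579 knob 1.321 F [-1.3 -1.3  3.5] T [-0.356  0.176  0.23 ] q [-0.77  0.61 -0.38] tau7 0.1835 gap 0.102
t 14.05 yaw 1.8079 knob 1.371 F [-0.5 -1.4  3.1] T [-0.354  0.193  0.28 ] q [-0.76  0.6  -0.42] tau7 0.1752 gap 0.109
```

A clear break at knob ≈1.01: tau7 slope goes from ~−0.014 to −0.167 N·m/rad, a change of 0.153, matching the pad's 0.15. Tz rises too. Touch is ≈1.01, so the target is ≈1.79–1.80. Continuing to 1.72 first.

```bash
python3 -m creep '[0,0,0,0,0,-0.05,1]' >/dev/null; python3 st.py
python3 -m creep '[0,0,0,0,0,-0.05,1]' >/dev/null; python3 st.py
python3 -m creep '[0,0,0,0,0,-0.05,1]' >/dev/null; python3 st.py
python3 -m creep '[0,0,0,0,0,-0.05,1]' >/dev/null; python3 st.py
python3 -m creep '[0,0,0,0,0,-0.05,1]' >/dev/null; python3 st.py
python3 -m creep '[0,0,0,0,0,-0.05,1]' >/dev/null; python3 st.py
python3 -m creep '[0,0,0,0,0,-0.05,1]' >/dev/null; python3 st.py
```

```text
t 14.13 yaw 1.7579 knob 1.421 F [ 0.  -1.6  3.3] T [-0.38   0.147  0.329] q [-0.75  0.59 -0.46] tau7 0.1669 gap 0.104
t 14.22 yaw 1.7081 knob 1.47 F [-0.8 -1.5  3.5] T [-0.33   0.144  0.257] q [-0.73  0.58 -0.51] tau7 0.1586 gap 0.102
t 14.3 yaw 1.6581 knob 1.52 F [-0.9 -2.3  3.2] T [-0.395  0.12   0.251] q [-0.72  0.57 -0.55] tau7 0.1504 gap 0.102
t 14.38 yaw 1.6081 knob 1.57 F [-1.  -1.   3.3] T [-0.397  0.129  0.307] q [-0.71  0.56 -0.59] tau7 0.1421 gap 0.102
t 14.47 yaw 1.5582 knob 1.62 F [-0.7  0.   3. ] T [-0.351  0.125  0.271] q [-0.7   0.55 -0.63] tau7 0.1339 gap 0.102
t 14.55 yaw 1.5083 knob 1.67 F [ 0.2 -2.4  3.6] T [-0.307  0.103  0.294] q [-0.69  0.54 -0.68] tau7 0.1256 gap 0.105
t 14.63 yaw 1.4583 knob 1.72 F [-0.  -1.7  2.6] T [-0.321  0.083  0.29 ] q [-0.68  0.54 -0.72] tau7 0.1173 gap 0.101
```

```bash
python3 -m creep '[0,0,0,0,0,-0.04,1, 0,0,0,0,0,-0.07,1]' >/dev/null; python3 st.py
python3 -m creep '[0,0,0,0,0,0,0.72, 0,0,0,0,0,0,0.72, 0,0,0,0,0,0,0.72, 0,0,0,0,0,0,0.72]' >/dev/null; python3 st.py
python3 -m creep '[0,0,2,0,0,0,0.72, 0,0,5,0,0,0,0.72, 0,0,10,0,0,0,0.72, 0,0,20,0,0,0,0.72, 0,0,40,0,0,0,0.72, 0,0,70,0,0,0,0.72, 0,0,100,0,0,0,0.72, 0,0,125,0,0,0,0.72, 0,0,130,0,0,0,0.72]' ; python3 st.py
python3 -m creep '[-20,5,15,0,0,0,0.72, -50,10,40,0,0,0,0.72, -80,15,60,0,0,0,0.72, -100,20,70,0,0,0,0.72, -110,20,75,0,0,0,0.72, -110,20,75,0,0,0,0.72, -110,20,75,0,0,0,0.72]'
python3 - <<'E'
from plant import grab_frame
import cv2,numpy as np
a=[]
for n in("wrist","top"):
    f=grab_frame(n);np.savez(n+"5.npz",**f);a.append(f["image"][:,:,::-1])
cv2.imwrite("pics/e1.png",np.hstack([cv2.resize(a[0],(480,360)),cv2.resize(a[1][148:248,186:276],(320,360),interpolation=2)]))
E
```

```text
t 14.8 yaw 1.389 knob 1.79 F [-1.4 -1.9  3.8] T [-0.358  0.086  0.305] q [-0.66  0.52 -0.78] tau7 -0.1188 gap 0.101
t 15.13 yaw 1.3896 knob 1.789 F [ 0.7 -0.2  0.3] T [-0.013  0.018  0.015] q [-0.66  0.52 -0.78] tau7 0.0029 gap 0.28
clock: 15.88
ee_pos: [622.3, 59.2, 220.5]
ee_rot: [0.003, 0.768, 0.64, 0.004]
contact_force: [0.6, 0.4, 0.4]
finger_gap: 0.277
t 15.88 yaw 1.389 knob 1.79 F [0.6 0.4 0.4] T [ 0.039 -0.039 -0.015] q [-0.75  0.39 -0.68] tau7 0.0532 gap 0.277
clock: 16.47
ee_pos: [510.4, 77.1, 289.4]
ee_rot: [0.001, 0.769, 0.64, 0.0]
contact_force: [0.4, -0.4, -0.3]
finger_gap: 0.279
```

View pics/e1.png

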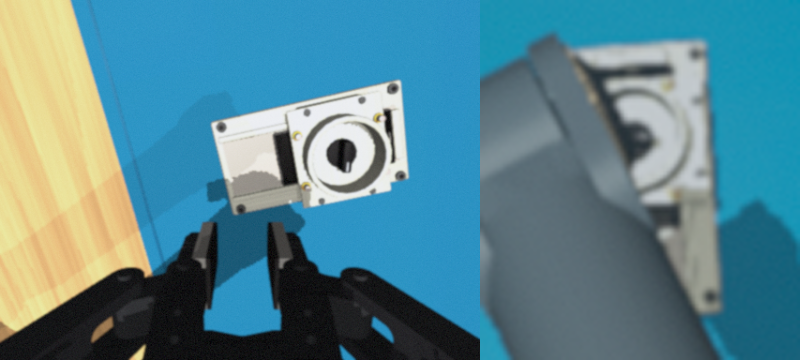

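The wrist view shows the hand clear, the phone's near end at about (285,158) just out from the bridge, and the white pointer at about (348,168). Measuring both.

Run:
```python
from h import *
f=dict(np.load("wrist5.npz"));P=cloud(f);hsv=cv2.cvtColor(f["image"],cv2.COLOR_RGB2HSV)
c=np.array([619.8,57.9]);u=np.array([np.cos(.037),np.sin(.037)]);n=np.array([-u[1],u[0]])
D=P[...,:2]-c;px=D@u;py=D@n;r=np.hypot(px,py)
q=P[(r<19)&(abs(P[...,2]-75.6)<3)];e=np.linalg.svd(q[:,:2]-q[:,:2].mean(0),full_matrices=False)[2][0]
a=np.arctan2(e[1],e[0]);print("bar n",len(q),"knob",(0.037-a)%np.pi,cv2.minAreaRect(q[:,:2].astype(np.float32)))
v,w=np.where((hsv[...,2]<75)&(px<-53)&(px>-90)&(abs(py)<30)&(P[...,2]>14)&(P[...,2]<32))
g=ray(f,np.c_[w,v],20);x=(g[:,:2]-c)@u;y=(g[:,:2]-c)@n
print("phone near end press x",[round(x[(y>k)&(y<k+10)].min(),1) for k in range(-25,20,10)])
q=P[(abs(P[...,2]-80)<3)&(abs(r-41)<8)];print("rim",circ(q))
```

```text
bar n 348 knob 1.7889919716699993 ((619.8262939453125, 58.0838623046875), (33.497623443603516, 10.338418960571289), 79.392333984375)
phone near end press x [np.float64(-68.0), np.float64(-68.3), np.float64(-68.1), np.float64(-67.9), np.float64(-67.9)]
rim (array([619.72425256,  58.48231514]), np.float64(40.680555365454026))
```

The knob stands at 1.789 by camera, the phone is home and the hand is clear.

```bash
python3 -c "
from plant import hand_in; print(hand_in())"
```

```text
the job is handed in; nothing more can be done
None
```

The phone is fully home against the end stop, and the knob is set about an eighth of a turn past the point where the pad touched. I handed in at about 16.6 s on the robot's clock, with the hand clear of everything.

**Phone:** I pushed it about 36 mm with shut fingers. It took 1–2 N while sliding, and it stopped moving at the end stop with about 6 N on it. Just after the push, the wrist camera put the near end at about −69 to −70 mm, against −70 mm for home. A later, farther view read −68 mm. I put that difference down to calibration and the rounded edge, because the phone cannot have moved past the stop.

**Knob:** It started at 0.37 rad. I felt the touch at about 1.01 rad, where the joint-7 torque slope changed by 0.153 N·m per rad, matching the pad's 0.15. I turned on to 1.79 rad, about 0.78 rad past touch, and let go. The tool pose (1.79 rad) and the camera (1.789 rad) agree that it stayed there.

**Other checks:**
- **Final torque:** the wrist read about 0.30 N·m at the end, close to the 0.32 expected but noisy. The joint-7 torque jumped to −0.12 on the last, slower step and did not fit the earlier trend, so I relied on the angle and the wrist torque instead.
- **Guard cup:** I felt no contact with it. While gripping, the tool felt 3–6 N upward, probably the fingertips resting on the knob's skirt. It disappeared on release.
- **Bystanders:** the hand stayed well clear of all of them, but I did not measure their positions again at the end.

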